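# Unclip the neck cradle from its rail and stand it ready on the block

### The job

First move the cork sanding block off the wooden stand and lay it flat on the bench. Then tip the orange neck cradle tail-down out of its sprung catch so that it stays tipped on the rail, lift it off, and set it down level (no dropping) in the middle of the wooden stand, with its saddle groove lying along the blue stripe. Leave the grey cradle clipped on the rail and do not disturb the bottle or the jar.

Things in the scene. Friction and masses are not known exactly. Their poses are not given: they have to be found in the camera images.
- rack: fixed steel rack, on the left or right of the bench; base plate 160 x 260 x 12 mm (x -75 to 85). Origin on the bench below the middle of the rail; y along the rail; cradle tails stick out on its -x side (towards the robot); the catches are on its +x side in two blue blocks (x 67 to 83, tops 98 mm high). End posts: inner faces at y = +-118 mm, 96 mm high. Cradle places at y about +55 and -55 mm
- rail_mid (a point): middle of the rail's axis: a 12 mm round bar, 248 mm long along the rack's y, its centre 85 mm above the bench. Cradles sit on it and can turn about it
- lip_edge (a point): middle of the rail-side lower edge of the fixed aluminium hook lip, 220 mm long along the rack's y, 52 mm to the -x side of the rail; it covers x -52 to -72 mm, underside 59, top 65 mm above the bench. It stops a level cradle's toe from rising: a level cradle cannot be pulled straight up. Once the cradle is tipped about 18 degrees or more the toe is clear, and the cradle lifts straight up
- catch_left (a joint): how far the catch at the rack's y = +55 mm is pushed back (m, 0 at rest to 0.012): a brass roller, 12 mm diameter, at rail height, centre 48 mm to the +x side of the rail, sprung towards it (7 N at rest, +1 N per mm). A cradle's nose sits under it when level. The nose snaps over it at about 14 degrees of tip, and the roller then keeps the cradle from swinging back
- catch_right (a joint): the same for the catch at the rack's y = -55 mm
- cradle: loose orange neck cradle, about 0.26 to 0.5 kg, clipped level on the rail in either place. Origin at foot level under the middle of the saddle; the rail centre is at z = 40 mm; x away from the tail, y along the rail and the saddle groove, z up. Feet at z = 0: near foot with toe x -60 to -36, far foot x 14 to 30 mm; nose (10 mm round bar) at x = 40, z = 30 mm. Overall height 105 mm
- cradle_grip (a point): middle of the orange saddle block, at z = 75 mm in the cradle's frame: the block is 50 mm wide along y (pinch here across y), x -33 to 33, z 46 to 85 mm. White horns at x = +-29 mm, 8 mm thick, up to z = 105 mm form the 50 mm wide groove along y. The rail passes under the block: keep fingertips above z = 50 mm while it hangs there
- cradle_tail (a point): where to press: on top of the tail at x = -85, z = 72 mm in the cradle's frame. The tail is flat, x -105 to -33, 40 mm wide, 12 mm thick. Pressed down (needs 8 to 16 N) the cradle turns about the rail, its top leaning towards the tail; after 12 to 18 mm it snaps past the catch, and at about 42 mm its tail rests on the lip, tipped 31 degrees, where it stays when let go
- cradle_seat (a point): point of the orange cradle at the rail's centre (z = 40 mm in the cradle's frame)
- grey_cradle: second cradle, same shape in grey, clipped in the other place on the rail; must stay there, level
- stand: fixed wooden stand 130 (x) x 180 (y) x 40 mm, origin on the bench under its centre, on the other side of the bench from the rack. A blue stripe 50 mm wide runs along its y (long) axis through the middle of its flat top
- stand_top (a point): centre of the stand's flat top, 40 mm above the bench
- sanding_block: loose sanding block 110 (x) x 52 (y) x 36 mm, cork below and wood above, 0.15 kg; origin in the centre of its underside; starts on the stand's top at any nearby yaw
- bottle: loose clear bottle with black cap, 66 mm diameter, 170 mm high, origin in the centre of its underside; stands between rack and stand
- jar: loose amber jar with white cap, 60 mm diameter, 90 mm high, origin in the centre of its underside; stands between rack and stand
There are look-alikes about, which are no part of the job. Several things have the shape of the bottle; the one meant has the colours described above.

How it is judged:
On the way, in this order (a step that is already met when the one before it is completed fails the run):
1. the sanding block lies flat on the bench, off the stand (height (world z) of sanding_block below 0.012 m and angle between sanding_block's own z axis and vertical below 0.15 rad and linear speed of sanding_block below 0.05 m/s), for 0.2 s.
2. the orange cradle is tipped tail-down (over 20 degrees) out of its catch while still on the rail (angle between cradle's own z axis and vertical above 0.35 rad and x of cradle_seat in the frame of rack between -0.015 and 0.015 m and z of cradle_seat in the frame of rack between 0.075 and 0.1 m and contact force between the fingers and cradle below 0.05 N), for 0.2 s.
At the end, for the whole second after the job is handed in: orange cradle level (6 deg), at rest, feet on the stand, saddle within 25 mm of its middle, groove along the stripe within 11 deg (tail either way); sanding block flat on the bench; grey cradle still clipped level (within 20 mm); bottle and jar upright, within 50 mm of their starts (all of step 1 and horizontal distance between cradle and stand_top below 0.025 m and z of cradle in the frame of stand_top between -0.005 and 0.006 m and angle between each of cradle, bottle, jar's own z axis and vertical below 0.1 rad and angle between the y axis of cradle and the y axis of stand, either way round below 0.2 rad and linear speed of cradle below 0.03 m/s and distance of grey_cradle from where it was at the start of the episode below 0.02 m and angle between grey_cradle's own z axis and vertical below 0.2 rad and distance of each of bottle, jar from where it was at the start of the episode below 0.05 m); the robot touches nothing.
It fails at once if the grey cradle is pulled or tipped on the rail (distance of grey_cradle from where it was at the start of the episode above 0.02 m or angle between grey_cradle's own z axis and vertical above 0.25 rad).
It fails at once if the bottle is knocked or pushed away (distance of bottle from where it was at the start of the episode above 0.05 m or angle between bottle's own z axis and vertical above 0.35 rad).
It fails at once if the jar is knocked or pushed away (distance of jar from where it was at the start of the episode above 0.05 m or angle between jar's own z axis and vertical above 0.35 rad).
It fails at once if the orange cradle is dropped onto the stand (faster than 0.5 m/s close above it) (distance between cradle and stand_top below 0.06 m and linear speed of cradle above 0.5 m/s).
It also fails if it takes over 72 s, if anything falls off the work surface, if the arm or the gripper's body presses on something with over 40 N, if the wrist force passes 120 N, or if a joint passes its speed limit or range.

### The arm

A 6-joint arm with a two-finger parallel gripper is mounted at the origin on the work surface. World frame = base frame: x ahead of the robot, y to its left, z up, the work surface at z = 0. Lengths are in m, angles in rad, forces in N, time in s.
With the tool pointing down it reaches from about 0.2 to 0.875 m from the base axis. Payload 3.4 kg.
Tool frame: the origin (TCP) lies at the very end of the fingers, on their centre line; the grasp point (between the pads) lies bot.grasp_offset behind it (bot.grasp_offset is the distance from the TCP to the grasp point, in m); z points along the fingers, y is the line along which they close (so a half turn about z gives the same grasp; the last joint's range is limited). The gripper opens to 94 mm and grips with 3 to 60 N. Pads are 16 mm wide; open, the fingers measure 119 mm over their backs; the gripper's body (75 mm by 177 mm) begins 78 mm behind the grasp point.
Start: joints at [-1.357, 0.276, 1.505, -0, 1.361, -0.121], TCP at [0.189, -0.543, 0.205] pointing down, gripper open.
Joint ranges: [-2.89, 2.89], [-0.75, 2.08], [0.22, 2.7], [-1.18, 4.32], [0.11, 2.71], [-2.7, 2.7]. Speed limits (rad/s): [2.57, 2.57, 3.14, 3.14, 3.14, 3.14].

### API

Orientations are given as a rotation vector (axis times angle).
In Python, from station import bot gives the robot as it stands.
- The arm moves only by the shell command python3 -m pendant 'ROWS'. ROWS is JSON, a list of rows, each an object of numbers: "hand": the finger opening in mm, from 0 to 94; "dx", "dy", "dz": the shift along the tool's x, y, z in mm; "ax", "ay", "az": the turn, a rotation vector about the tool's x, y, z in degrees. A call has 1 to 20 rows; each row is the pose to reach, as a shift and turn from the pose commanded when the call began, along the tool's axes at that moment; what a row does not reach only later rows make up. A row lasts 1/10 s, in which the tool goes at most 50 mm and 8.59 degrees, less where a joint would pass 70% of its speed; a pose out of reach is approached as far as the arm can. A call with a gripper value outside its range is refused whole. The fingers move at their own pace and stop on an object; the grip force is fixed at half the most. Time passes only in rows, so rows that repeat a pose let the fingers close. It gives the time, the measured TCP pose, the force, the opening and the grip force at its end, in the units of the state.
- bot.sense(): the state, without advancing time (a new reading comes with each control period).
- bot.grab_frame(name): name is "side" or "top" or "wrist"; returns a dict with "img" (400x640x3 uint8, red, green, blue), "fx", "fy", "cx", "cy" (pixels), "dist_coeffs" ([k1, k2, p1, p2, k3] as OpenCV has them; the pictures are not rectified), "world_from_camera" (4x4, takes a point from camera to world coordinates). Camera axes: x right, y down, z forward; pixel columns grow to the right and rows downward; lengths in m; the calibration is good to about 2 mm. A picture is of the moment at which its call begins. There is no depth.
- bot.close_job(): hands the job in; it is judged then, once.
The state is a dict: "time": time; "joints": joint angles; "qvel": joint speeds; "joint_efforts": joint torques, N m; "ee_pos": TCP position; "eef_rot": TCP orientation; "force": force on the tool from outside, world axes, zero at the start; "torque": the same for the moment, N m; "grip_width": opening from 0.0 (shut) to 1.0 (fully open); "grasp_force": force on a finger pad.
Only numpy, scipy, OpenCV 4.12 (cv2) and the standard library are available. Lean on these libraries where they do the work, as an engineer would, in place of code of your own. Each camera call takes 0.05 s, during which the arm holds its last target. There are 200 camera calls.

## Working session

There is one attempt and no reset: what is moved stays moved. The work goes in short steps, Python scripts to look and compute and a shell command to move; the robot and the scene stay as the last step left them, time stands still between calls to the robot, and variables do not carry over. Pictures are saved under pics/ and viewed, at most 10 in all, crops included, and the job is handed in when it is done.

```bash
mkdir -p pics; ls; cat > h.py <<'E'
import numpy as np,cv2
from station import bot
from scipy.spatial.transform import Rotation as R
def snap(n,f):
    d=bot.grab_frame(n); cv2.imwrite('pics/'+f,d['img'][:,:,::-1]); 
    np.save('pics/'+f+'.npy',d,allow_pickle=True); return d
def load(f): return np.load('pics/'+f+'.npy',allow_pickle=True).item()
def K(d): return np.array([[d['fx'],0,d['cx']],[0,d['fy'],d['cy']],[0,0,1.]])
def ray(d,px,z):
    "pixels -> world points on plane height z"
    u=cv2.undistortPoints(np.array(px,float).reshape(-1,1,2),K(d),np.array(d['dist_coeffs'],float)).reshape(-1,2)
    T=np.array(d['world_from_camera']); v=np.c_[u,np.ones(len(u))]@T[:3,:3].T; o=T[:3,3]
    return o+v*((z-o[2])/v[:,2])[:,None]
def proj(d,P):
    T=np.linalg.inv(d['world_from_camera'])
    return cv2.projectPoints(np.array(P,float).reshape(-1,1,3),cv2.Rodrigues(T[:3,:3])[0],T[:3,3],K(d),np.array(d['dist_coeffs'],float))[0].reshape(-1,2)
E
python3 - <<'E'
from h import *
for n in('top','side'):
    d=snap(n,n+'0.png'); print(n,np.round(d['world_from_camera'],3).tolist(),d['fx'])
print(bot.sense(),bot.grasp_offset)
E
```

```text
pics
top [[0.017, -0.993, 0.118, 0.412], [-1.0, -0.016, 0.008, -0.028], [-0.006, -0.118, -0.993, 1.003], [0.0, 0.0, 0.0, 1.0]] 432.19402051657926
side [[-0.994, -0.071, 0.089, 0.447], [-0.112, 0.477, -0.872, 0.761], [0.019, -0.876, -0.481, 0.533], [0.0, 0.0, 0.0, 1.0]] 438.9695586171027
{'time': 0.1, 'joints': array([-1.35701554e+00,  2.76510286e-01,  1.50594252e+00, -1.65805756e-05,
        1.36070324e+00, -1.21011476e-01]), 'qvel': array([-0.00085305, -0.00186943, -0.00249879, -0.00046083, -0.00042901,
        0.00116306]), 'joint_efforts': array([ 1.53721845e-03, -4.05456018e+01, -2.37781155e+01,  7.03551318e-02,
        2.99503317e-02, -5.51280800e-05]), 'ee_pos': array([ 0.18880916, -0.54260699,  0.20472899]), 'eef_rot': array([-3.09613928e+00, -5.23183146e-01,  1.39240256e-04]), 'force': array([-0.1822803 ,  0.08168687,  1.23557092]), 'torque': array([ 0.02310611, -0.02763206, -0.01088186]), 'grasp_force': 0.0, 'grip_width': 1.0000353362342518} 0.0188
```

View pics/top0.png

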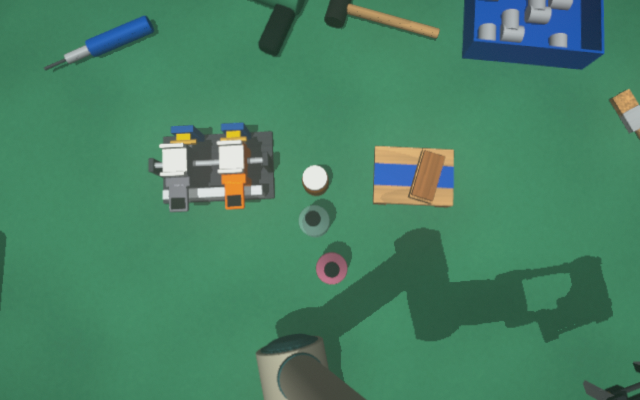

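View pics/side0.png

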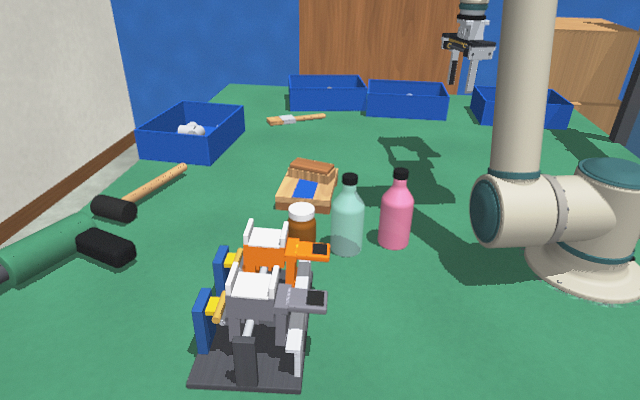

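The top view shows the rack at the left, with the orange cradle at about (232,165) and the grey one at (175,165). The stand is at (413,177) with the block on it at (428,177), and the jar is at (315,180). There are two bottle shapes: a clear one with a black cap at (314,220), which fits the description, and a pink one at (332,268), which is a look-alike. Only one item is orange and saddle-shaped, and only one block lies on the stand; the thing at (628,110) is a brush.

```bash
python3 - <<'E'
from h import *
d=load('top0.png'); im=d['img']; hsv=cv2.cvtColor(im,cv2.COLOR_RGB2HSV)
def big(m,box):
    mm=np.zeros(m.shape,np.uint8); x0,y0,x1,y1=box; mm[y0:y1,x0:x1]=m[y0:y1,x0:x1]*255
    c=max(cv2.findContours(mm,cv2.RETR_EXTERNAL,cv2.CHAIN_APPROX_NONE)[0],key=cv2.contourArea); return c.reshape(-1,2)
H,S,V=[hsv[...,i].astype(int) for i in range(3)]
def rect(c,z,n):
    p=ray(d,c,z)[:,:2].astype(np.float32); r=cv2.minAreaRect(p*1000); print(n,np.round(r[0]),np.round(r[1]),round(r[2],1)); return r
ng=~((H>60)&(H<95)&(S>100))  # not green
print('greenish sample',hsv[150,350],'block',hsv[177,428],'stand',hsv[155,385],'orange',hsv[185,233],'white',hsv[165,232],'jar',hsv[178,315])
st=big(ng,(360,135,470,220)); rect(st,.04,'stand+block outline z=.04')
blue=(H>105)&(H<125)&(S>150); 
b=big(blue,(365,150,420,205)); rect(b,.04,'blue left part')
blk=big((H<14)&(S>80),(395,140,465,215)); rect(blk,.076,'block top')
o=big((H<16)&(S>200)&(V>180),(205,160,255,215)); rect(o,.12,'orange tail')
for n,x in(('white orange',(210,130,250,180)),('white grey',(155,135,192,180))):
    rect(big((S<40)&(V>190),x),.15,n)
rect(big((S<40)&(V>190),(295,155,335,205)),.09,'jar cap')
rect(big(V<45,(300,205,328,232)),.17,'bottle cap')
rect(big((S<40)&(V>150),(150,180,275,205)),.065,'lip')
c=np.hstack([cv2.resize(im[110:225,140:280],None,fx=3,fy=3,interpolation=2),cv2.resize(im[110:225,350:475],None,fx=3,fy=3,interpolation=2)])
cv2.imwrite('pics/crop1.png',c[:,:,::-1])
E
```

```text
greenish sample [ 73 120 142] block [ 14 135 160] stand [ 17 114 206] orange [ 16 205 233] white [ 42   5 233] jar [ 42   5 233]
stand+block outline z=.04 [ 580. -213.] [184. 138.] 88.4
blue left part [ 583. -171.] [92. 45.] 88.5
block top [ 555. -256.] [2. 0.] 179.2
orange tail [534. 173.] [21. 34.] 4.5
white orange [589. 184.] [55. 67.] 4.2
white grey [582. 297.] [55. 62.] 3.9
jar cap [565.   9.] [51. 50.] 64.2Traceback (most recent call last):
  File "<stdin>", line 19, in <module>
  File "<stdin>", line 5, in big
ValueError: max() iterable argument is empty
```

```bash
python3 - <<'E'
from h import *
d=load('top0.png'); im=d['img']; hsv=cv2.cvtColor(im,cv2.COLOR_RGB2HSV)
H,S,V=[hsv[...,i].astype(int) for i in range(3)]
def big(m,box):
    mm=np.zeros(m.shape,np.uint8); x0,y0,x1,y1=box; mm[y0:y1,x0:x1]=m[y0:y1,x0:x1]*255
    return max(cv2.findContours(mm,cv2.RETR_EXTERNAL,cv2.CHAIN_APPROX_NONE)[0],key=cv2.contourArea).reshape(-1,2)
def rect(c,z,n):
    r=cv2.minAreaRect(ray(d,c,z)[:,:2].astype(np.float32)*1000); print(n,np.round(r[0]),np.round(r[1]),round(r[2],1))
rect(big((H<22)&(V<185)&(V>100)&(S>80),(400,140,465,215)),.076,'block')
rect(big((H>8)&(H<18)&(S>170)&(V>180),(205,160,260,215)),.117,'orange')
rect(big((V<75),(300,205,328,232)),.17,'bottle cap')
s=load('side0.png'); 
print('side proj check: orange grip, stand top, block', proj(s,[[.589,.184,.12],[.58,-.213,.04],[.56,-.25,.076]]).round())
c=np.hstack([cv2.resize(im[110:225,140:280],None,fx=3,fy=3,interpolation=2),cv2.resize(im[110:225,350:475],None,fx=3,fy=3,interpolation=2)])
cv2.imwrite('pics/crop1.png',c[:,:,::-1])
E
```

```text
block [ 563. -253.] [ 98. 123.] 73.9
orange [529. 174.] [71. 48.] 2.3
bottle cap [472.   6.] [26. 25.] 46.1
side proj check: orange grip, stand top, block [[269. 244.]
 [308. 180.]
 [318. 162.]]
```

View pics/crop1.png

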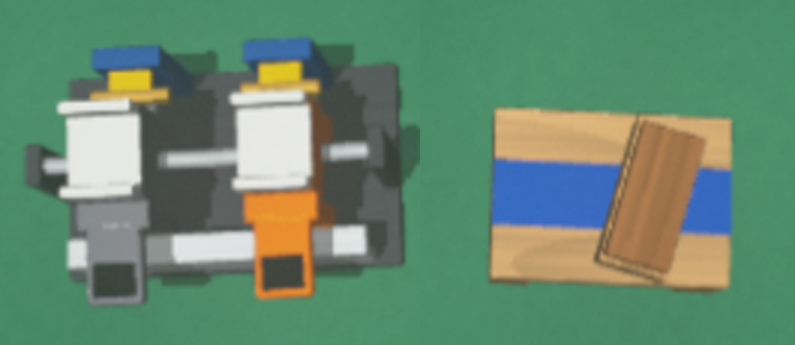

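The crop confirms both targets: the orange cradle, with horns at y≈92–188 and its tail end at (285,297), and the wooden-topped block, with top corners near (640,120), (706,139), (668,275) and (603,258).

```bash
python3 - <<'E'
from h import *
d=load('top0.png'); 
def L(c,o): return [(o[0]+(x-o[2])/3,110+y/3) for x,y in c]
B=L([(640,120),(706,139),(668,275),(603,258)],(350,0,420)); p=ray(d,B,.076); print('block',p.round(3).tolist(),p.mean(0).round(3)); e=(p[3]-p[0]+p[2]-p[1])/2;w=(p[1]-p[0]+p[2]-p[3])/2;print(np.linalg.norm(e),np.linalg.norm(w),'long dir deg',np.degrees(np.arctan2(e[1],e[0])))
Sx=L([(496,108),(732,118),(729,289),(491,279)],(350,0,420)); p=ray(d,Sx,.04); e=(p[1]-p[0]+p[2]-p[3])/2;print('stand',p.mean(0).round(3),np.linalg.norm(e),'ydir',np.degrees(np.arctan2(-e[1],-e[0])))
O=L([(232,94),(308,94),(312,188),(234,188)],(140,0,0)); p=ray(d,O,.15); print('horns',p.round(3).tolist(),p.mean(0).round(3))
t=ray(d,L([(256,297),(313,294)],(140,0,0)),.117);print('tail end',t.round(3).tolist(),t.mean(0).round(3))
s=bot.sense();print('tool R',R.from_rotvec(s['eef_rot']).as_matrix().round(3).tolist())
E
```

```text
block [[0.631, -0.229, 0.076], [0.618, -0.277, 0.076], [0.518, -0.248, 0.076], [0.529, -0.201, 0.076]] [ 0.574 -0.239  0.076]
0.10509151947911054 0.04910995010862257 long dir deg 164.27839062393502
stand [ 0.58  -0.215  0.04 ] 0.17894670455035483 ydir 88.51058711925144
horns [[0.625, 0.204, 0.15], [0.626, 0.153, 0.15], [0.562, 0.147, 0.15], [0.561, 0.2, 0.15]] [0.594 0.176 0.15 ]
tail end [[0.491, 0.19, 0.117], [0.494, 0.15, 0.117]] [0.492 0.17  0.117]
tool R [[0.944, 0.329, -0.0], [0.329, -0.944, 0.002], [0.0, -0.002, -1.0]]
```

```bash
python3 -m pendant '[{"dx":464,"dy":-160,"dz":55,"az":35},{"dx":464,"dy":-160,"dz":55,"az":35},{"dx":464,"dy":-160,"dz":55,"az":35},{"dx":464,"dy":-160,"dz":55,"az":35},{"dx":464,"dy":-160,"dz":55,"az":35},{"dx":464,"dy":-160,"dz":55,"az":35},{"dx":464,"dy":-160,"dz":55,"az":35},{"dx":464,"dy":-160,"dz":55,"az":35},{"dx":464,"dy":-160,"dz":55,"az":35},{"dx":464,"dy":-160,"dz":55,"az":35},{"dx":464,"dy":-160,"dz":55,"az":35},{"dx":464,"dy":-160,"dz":55,"az":35},{"dx":464,"dy":-160,"dz":55,"az":35}]'
python3 - <<'E'
from h import *
d=snap('wrist','w1.png')
E
```

```text
$[0]: bad value
```

View pics/w1.png

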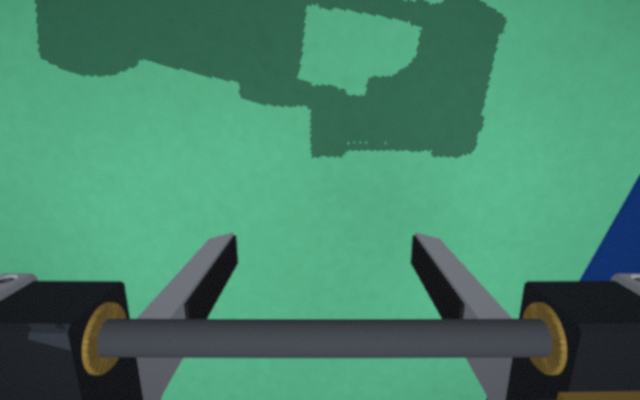

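The move was refused, so the wrist view shows only the bench. I'll give every key in every row.

```bash
python3 -m pendant '[{"hand":94,"dx":464,"dy":-160,"dz":55,"ax":0,"ay":0,"az":35},{"hand":94,"dx":464,"dy":-160,"dz":55,"ax":0,"ay":0,"az":35},{"hand":94,"dx":464,"dy":-160,"dz":55,"ax":0,"ay":0,"az":35},{"hand":94,"dx":464,"dy":-160,"dz":55,"ax":0,"ay":0,"az":35},{"hand":94,"dx":464,"dy":-160,"dz":55,"ax":0,"ay":0,"az":35},{"hand":94,"dx":464,"dy":-160,"dz":55,"ax":0,"ay":0,"az":35},{"hand":94,"dx":464,"dy":-160,"dz":55,"ax":0,"ay":0,"az":35},{"hand":94,"dx":464,"dy":-160,"dz":55,"ax":0,"ay":0,"az":35},{"hand":94,"dx":464,"dy":-160,"dz":55,"ax":0,"ay":0,"az":35},{"hand":94,"dx":464,"dy":-160,"dz":55,"ax":0,"ay":0,"az":35},{"hand":94,"dx":464,"dy":-160,"dz":55,"ax":0,"ay":0,"az":35},{"hand":94,"dx":464,"dy":-160,"dz":55,"ax":0,"ay":0,"az":35},{"hand":94,"dx":464,"dy":-160,"dz":55,"ax":0,"ay":0,"az":35}]'
```

```text
time: 1.45
ee_pos: [0.5736, -0.2402, 0.1503]
eef_rot: [3.111, -0.432, -0.002]
force: [-0.8, 1.3, 0.2]
grip_width: 0.999
grasp_force: 0.0
```

```bash
python3 -m pendant '[{"hand":94,"dx":0,"dy":0,"dz":40,"ax":0,"ay":0,"az":0},{"hand":94,"dx":0,"dy":0,"dz":75,"ax":0,"ay":0,"az":0},{"hand":94,"dx":0,"dy":0,"dz":95,"ax":0,"ay":0,"az":0},{"hand":94,"dx":0,"dy":0,"dz":103,"ax":0,"ay":0,"az":0},{"hand":94,"dx":0,"dy":0,"dz":103,"ax":0,"ay":0,"az":0},{"hand":30,"dx":0,"dy":0,"dz":103,"ax":0,"ay":0,"az":0},{"hand":30,"dx":0,"dy":0,"dz":103,"ax":0,"ay":0,"az":0},{"hand":30,"dx":0,"dy":0,"dz":103,"ax":0,"ay":0,"az":0},{"hand":30,"dx":0,"dy":0,"dz":103,"ax":0,"ay":0,"az":0},{"hand":30,"dx":0,"dy":0,"dz":103,"ax":0,"ay":0,"az":0},{"hand":30,"dx":0,"dy":0,"dz":103,"ax":0,"ay":0,"az":0},{"hand":30,"dx":0,"dy":0,"dz":103,"ax":0,"ay":0,"az":0}]'
```

```text
time: 2.65
ee_pos: [0.5747, -0.2396, 0.0477]
eef_rot: [3.111, -0.432, 0.001]
force: [-0.9, 0.1, 2.4]
grip_width: 0.545
grasp_force: 30.0
```

```bash
python3 -m pendant '[{"hand":30,"dx":0,"dy":0,"dz":-30,"ax":0,"ay":0,"az":0},{"hand":30,"dx":-40,"dy":27,"dz":-30,"ax":0,"ay":0,"az":0},{"hand":30,"dx":-80,"dy":54,"dz":-30,"ax":0,"ay":0,"az":0},{"hand":30,"dx":-118,"dy":78,"dz":-30,"ax":0,"ay":0,"az":0},{"hand":30,"dx":-136,"dy":90,"dz":-20,"ax":0,"ay":0,"az":0},{"hand":30,"dx":-136,"dy":90,"dz":10,"ax":0,"ay":0,"az":0},{"hand":30,"dx":-136,"dy":90,"dz":30,"ax":0,"ay":0,"az":0},{"hand":30,"dx":-136,"dy":90,"dz":38,"ax":0,"ay":0,"az":0},{"hand":30,"dx":-136,"dy":90,"dz":39,"ax":0,"ay":0,"az":0},{"hand":30,"dx":-136,"dy":90,"dz":39,"ax":0,"ay":0,"az":0},{"hand":90,"dx":-136,"dy":90,"dz":39,"ax":0,"ay":0,"az":0},{"hand":90,"dx":-136,"dy":90,"dz":39,"ax":0,"ay":0,"az":0},{"hand":90,"dx":-136,"dy":90,"dz":39,"ax":0,"ay":0,"az":0},{"hand":90,"dx":-136,"dy":90,"dz":39,"ax":0,"ay":0,"az":0},{"hand":90,"dx":-136,"dy":90,"dz":20,"ax":0,"ay":0,"az":0},{"hand":90,"dx":-136,"dy":90,"dz":-30,"ax":0,"ay":0,"az":0},{"hand":90,"dx":-136,"dy":90,"dz":-80,"ax":0,"ay":0,"az":0},{"hand":90,"dx":-136,"dy":90,"dz":-130,"ax":0,"ay":0,"az":0},{"hand":90,"dx":-136,"dy":90,"dz":-180,"ax":0,"ay":0,"az":0},{"hand":90,"dx":-136,"dy":90,"dz":-210,"ax":0,"ay":0,"az":0}]'
python3 - <<'E'
from h import *
snap('side','s2.png');d=snap('top','t2.png'); print(bot.sense()['ee_pos'],proj(d,[[.42,-.29,.036]]))
E
```

```text
time: 4.65
ee_pos: [0.4202, -0.2898, 0.2621]
eef_rot: [3.108, -0.432, 0.009]
force: [0.7, 0.1, -0.4]
grip_width: 0.96
grasp_force: 0.0
[ 0.42132751 -0.29089398  0.26277384] [[447.76816494 247.48884023]]
```

View pics/s2.png

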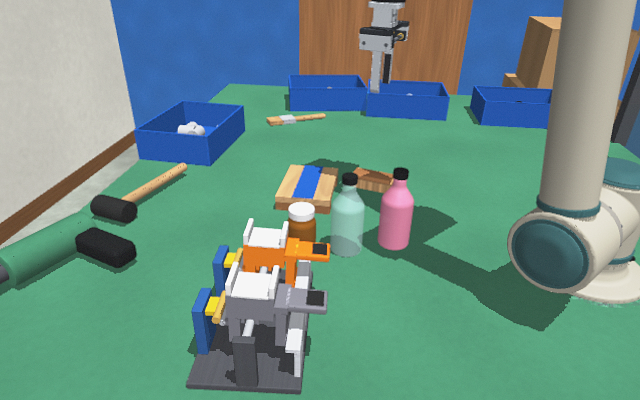

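The block lies flat on the bench at (374,180) and the stand is clear. Next I'll press the tail.

```bash
python3 -m pendant '[{"hand":0,"dx":-39,"dy":-468,"dz":60,"ax":0,"ay":0,"az":-19.3},{"hand":0,"dx":-39,"dy":-468,"dz":60,"ax":0,"ay":0,"az":-19.3},{"hand":0,"dx":-39,"dy":-468,"dz":60,"ax":0,"ay":0,"az":-19.3},{"hand":0,"dx":-39,"dy":-468,"dz":60,"ax":0,"ay":0,"az":-19.3},{"hand":0,"dx":-39,"dy":-468,"dz":60,"ax":0,"ay":0,"az":-19.3},{"hand":0,"dx":-39,"dy":-468,"dz":60,"ax":0,"ay":0,"az":-19.3},{"hand":0,"dx":-39,"dy":-468,"dz":60,"ax":0,"ay":0,"az":-19.3},{"hand":0,"dx":-39,"dy":-468,"dz":60,"ax":0,"ay":0,"az":-19.3},{"hand":0,"dx":-39,"dy":-468,"dz":60,"ax":0,"ay":0,"az":-19.3},{"hand":0,"dx":-39,"dy":-468,"dz":60,"ax":0,"ay":0,"az":-19.3},{"hand":0,"dx":-39,"dy":-468,"dz":60,"ax":0,"ay":0,"az":-19.3},{"hand":0,"dx":-39,"dy":-468,"dz":60,"ax":0,"ay":0,"az":-19.3},{"hand":0,"dx":-39,"dy":-468,"dz":60,"ax":0,"ay":0,"az":-19.3}]'
python3 - <<'E'
from h import *
d=snap('wrist','w3.png'); print(proj(d,[[.511,.171,.117],[.596,.176,.13]]))
E
```

```text
time: 6.05
ee_pos: [0.5087, 0.1705, 0.197]
eef_rot: [3.139, 0.094, -0.002]
force: [1.2, -0.2, 0.6]
grip_width: 0.006
grasp_force: 0.0
[[324.21602243 204.49778556]
 [324.30460866  85.86978144]]
```

View pics/w3.png

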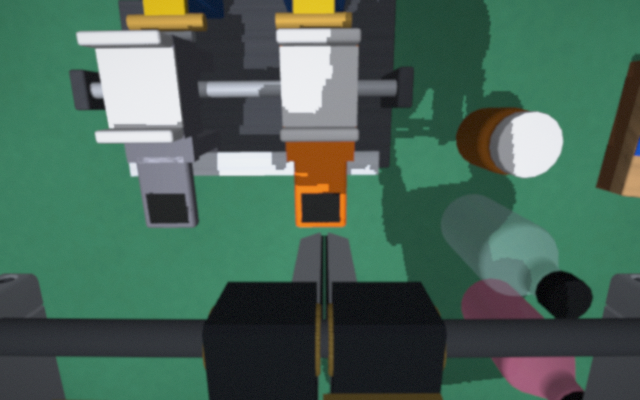

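The wrist view shows the tail's black pad at (320,207), against my predicted (324,204), so I'm aligned. Pressing now.

```bash
python3 -m pendant '[{"hand":0,"dx":2,"dy":0,"dz":40,"ax":0,"ay":0,"az":0},{"hand":0,"dx":2,"dy":0,"dz":65,"ax":0,"ay":0,"az":0},{"hand":0,"dx":2,"dy":0,"dz":78,"ax":0,"ay":0,"az":0},{"hand":0,"dx":2,"dy":0,"dz":84,"ax":0,"ay":0,"az":0},{"hand":0,"dx":2,"dy":0,"dz":90,"ax":0,"ay":0,"az":0},{"hand":0,"dx":2,"dy":0,"dz":95,"ax":0,"ay":0,"az":0},{"hand":0,"dx":2,"dy":0,"dz":100,"ax":0,"ay":0,"az":0},{"hand":0,"dx":2,"dy":0,"dz":105,"ax":0,"ay":0,"az":0},{"hand":0,"dx":2,"dy":0,"dz":110,"ax":0,"ay":0,"az":0},{"hand":0,"dx":2,"dy":0,"dz":115,"ax":0,"ay":0,"az":0},{"hand":0,"dx":2,"dy":0,"dz":119,"ax":0,"ay":0,"az":0},{"hand":0,"dx":2,"dy":0,"dz":119,"ax":0,"ay":0,"az":0}]'
```

```text
time: 7.3
ee_pos: [0.5115, 0.1718, 0.078]
eef_rot: [3.14, 0.095, -0.0]
force: [-0.6, 0.7, -0.2]
grip_width: 0.003
grasp_force: 0.0
```

```bash
python3 -m pendant '[{"hand":0,"dx":0,"dy":0,"dz":3,"ax":0,"ay":0,"az":0},{"hand":0,"dx":0,"dy":0,"dz":-20,"ax":0,"ay":0,"az":0},{"hand":0,"dx":0,"dy":0,"dz":-70,"ax":0,"ay":0,"az":0},{"hand":0,"dx":0,"dy":0,"dz":-120,"ax":0,"ay":0,"az":0},{"hand":70,"dx":0,"dy":0,"dz":-140,"ax":0,"ay":0,"az":0},{"hand":94,"dx":0,"dy":0,"dz":-140,"ax":0,"ay":0,"az":0},{"hand":94,"dx":0,"dy":0,"dz":-140,"ax":0,"ay":0,"az":0}]'
python3 - <<'E'
from h import *
a=snap('wrist','w4.png')['img'];b=snap('side','s4.png')['img']
cv2.imwrite('pics/c4.png',np.hstack([a[:260,60:440],cv2.resize(b[190:390,180:380],(260,260))])[:,:,::-1])
E
```

```text
time: 8.0
ee_pos: [0.511, 0.1719, 0.2179]
eef_rot: [3.14, 0.096, -0.0]
force: [-1.2, 0.1, -0.5]
grip_width: 0.223
grasp_force: 0.0
```

View pics/c4.png

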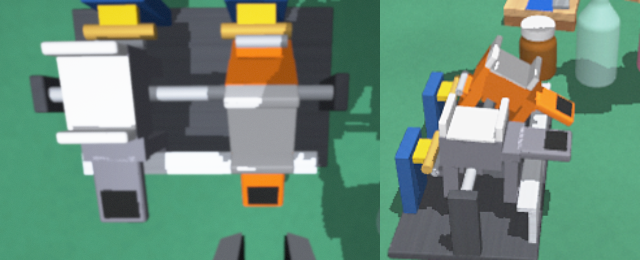

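The cradle is tipped: its tail is down on the lip in both views, and the rail shows at row ~93. I'll check the rail position and get the grasp offsets.

```bash
python3 - <<'E'
from h import *
d=load('w4.png'); print('rail',ray(d,[(230,93),(375,92)],.088).round(4).tolist(),'saddle centre y',ray(d,[(322,110)],.12).round(4))
s=bot.sense(); M=R.from_rotvec(s['eef_rot']).as_matrix(); p=s['ee_pos']
ps=np.radians(3.45);u=np.array([np.cos(ps),np.sin(ps),0]);k=np.array([0,0,1.]);th=np.radians(31)
rail=np.array([.596,.176,.085]); zc=-np.sin(th)*u+np.cos(th)*k
for n,h in(('pre',.090),('grasp',.015)):
    t=rail+zc*h; print(n,t.round(4),((t-p)@M*1000).round(1))
print('time',s['time'],'yaw tool x',np.degrees(np.arctan2(M[1,0],M[0,0])))
E
```

```text
rail [[0.5918, 0.2564, 0.088], [0.5998, 0.1351, 0.088]] saddle centre y [[0.5826 0.1784 0.12  ]]
pre [0.5497 0.1732 0.1621] [39.9  0.9 54.1]
grasp [0.5883 0.1755 0.0979] [ 78.8   0.9 118.2]
time 8.1 yaw tool x 3.4847788201695056
```

```bash
python3 -m pendant '[{"hand":94,"dx":0,"dy":0,"dz":0,"ax":0,"ay":8,"az":0},{"hand":94,"dx":0,"dy":0,"dz":10,"ax":0,"ay":16,"az":0},{"hand":94,"dx":20,"dy":0,"dz":30,"ax":0,"ay":24,"az":0},{"hand":94,"dx":40,"dy":0,"dz":54,"ax":0,"ay":31,"az":0},{"hand":94,"dx":40,"dy":0,"dz":54,"ax":0,"ay":31,"az":0},{"hand":94,"dx":50,"dy":0,"dz":70,"ax":0,"ay":31,"az":0},{"hand":94,"dx":60,"dy":0,"dz":87,"ax":0,"ay":31,"az":0},{"hand":94,"dx":70,"dy":0,"dz":103,"ax":0,"ay":31,"az":0},{"hand":94,"dx":78,"dy":0,"dz":116,"ax":0,"ay":31,"az":0},{"hand":94,"dx":79,"dy":0,"dz":118,"ax":0,"ay":31,"az":0},{"hand":94,"dx":79,"dy":0,"dz":118,"ax":0,"ay":31,"az":0},{"hand":40,"dx":79,"dy":0,"dz":118,"ax":0,"ay":31,"az":0},{"hand":40,"dx":79,"dy":0,"dz":118,"ax":0,"ay":31,"az":0},{"hand":40,"dx":79,"dy":0,"dz":118,"ax":0,"ay":31,"az":0},{"hand":40,"dx":79,"dy":0,"dz":118,"ax":0,"ay":31,"az":0},{"hand":40,"dx":79,"dy":0,"dz":118,"ax":0,"ay":31,"az":0},{"hand":40,"dx":79,"dy":0,"dz":118,"ax":0,"ay":31,"az":0}]'
```

```text
time: 9.8
ee_pos: [0.5905, 0.1772, 0.101]
eef_rot: [-3.009, -0.091, -0.837]
force: [-0.2, -0.4, 1.6]
grip_width: 0.529
grasp_force: 30.3
```

```bash
python3 -m pendant '[{"hand":40,"dx":5,"dy":0,"dz":-9,"ax":0,"ay":0,"az":0},{"hand":40,"dx":15,"dy":0,"dz":-26,"ax":0,"ay":0,"az":0},{"hand":40,"dx":31,"dy":0,"dz":-51,"ax":0,"ay":0,"az":0},{"hand":40,"dx":46,"dy":0,"dz":-77,"ax":0,"ay":0,"az":0},{"hand":40,"dx":62,"dy":0,"dz":-103,"ax":0,"ay":0,"az":0},{"hand":40,"dx":77,"dy":0,"dz":-129,"ax":0,"ay":0,"az":0},{"hand":40,"dx":93,"dy":0,"dz":-154,"ax":0,"ay":0,"az":0},{"hand":40,"dx":93,"dy":0,"dz":-154,"ax":0,"ay":0,"az":0}]'
python3 - <<'E'
from h import *
snap('side','s5.png');M=R.from_rotvec(bot.sense()['eef_rot']).as_matrix();print(M.round(3).tolist())
E
```

```text
time: 10.6
ee_pos: [0.5928, 0.1775, 0.2863]
eef_rot: [-3.004, -0.091, -0.849]
force: [0.5, 0.5, -2.1]
grip_width: 0.528
grasp_force: 30.0
[[0.854, 0.061, 0.517], [0.052, -0.998, 0.032], [0.518, -0.001, -0.856]]
```

View pics/s5.png

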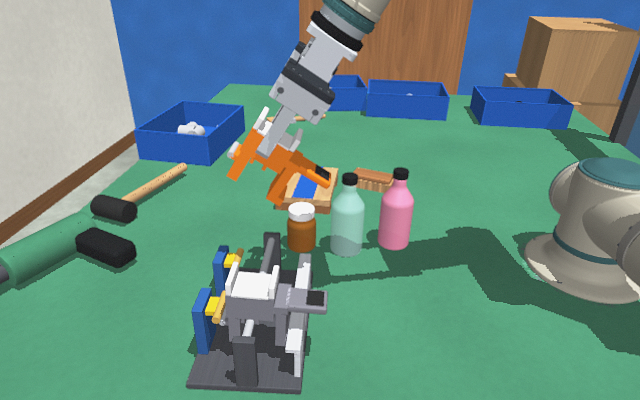

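The orange cradle is lifted free, at about (275,170) in the side view, and the grey one is still level at (255,300). I'll work out the carry.

```bash
python3 - <<'E'
from h import *
s=bot.sense();A=R.from_rotvec(s['eef_rot']);M=A.as_matrix();p=s['ee_pos']
y=np.radians(-1.5);T=np.c_[[np.cos(y),np.sin(y),0],[np.sin(y),-np.cos(y),0],[0,0,-1.]]
print(np.degrees((A.inv()*R.from_matrix(T)).as_rotvec()).round(1))
for t in([.593,.178,.286],[.583,-.215,.270],[.583,-.215,.16]): print(((np.array(t)-p)@M*1000).round(1))
E
```

```text
[ -1.4 -31.2   4.8]
[ 3.7 -0.9 -1.9]
[-33.4 390.8  -6. ]
[-90.4 390.8  88.1]
```

```bash
python3 -m pendant '[{"hand":40,"dx":0,"dy":0,"dz":0,"ax":-0.4,"ay":-7.8,"az":1.2},{"hand":40,"dx":0,"dy":0,"dz":0,"ax":-0.7,"ay":-15.6,"az":2.4},{"hand":40,"dx":0,"dy":0,"dz":0,"ax":-1,"ay":-23.4,"az":3.6},{"hand":40,"dx":0,"dy":10,"dz":0,"ax":-1.4,"ay":-31.2,"az":4.8},{"hand":40,"dx":-3,"dy":35,"dz":-1,"ax":-1.4,"ay":-31.2,"az":4.8},{"hand":40,"dx":-6,"dy":75,"dz":-1,"ax":-1.4,"ay":-31.2,"az":4.8},{"hand":40,"dx":-10,"dy":115,"dz":-2,"ax":-1.4,"ay":-31.2,"az":4.8},{"hand":40,"dx":-13,"dy":155,"dz":-2,"ax":-1.4,"ay":-31.2,"az":4.8},{"hand":40,"dx":-17,"dy":195,"dz":-3,"ax":-1.4,"ay":-31.2,"az":4.8},{"hand":40,"dx":-20,"dy":235,"dz":-4,"ax":-1.4,"ay":-31.2,"az":4.8},{"hand":40,"dx":-24,"dy":275,"dz":-4,"ax":-1.4,"ay":-31.2,"az":4.8},{"hand":40,"dx":-27,"dy":315,"dz":-5,"ax":-1.4,"ay":-31.2,"az":4.8},{"hand":40,"dx":-31,"dy":350,"dz":-6,"ax":-1.4,"ay":-31.2,"az":4.8},{"hand":40,"dx":-33,"dy":380,"dz":-6,"ax":-1.4,"ay":-31.2,"az":4.8},{"hand":40,"dx":-50,"dy":391,"dz":22,"ax":-1.4,"ay":-31.2,"az":4.8},{"hand":40,"dx":-70,"dy":391,"dz":55,"ax":-1.4,"ay":-31.2,"az":4.8},{"hand":40,"dx":-85,"dy":391,"dz":80,"ax":-1.4,"ay":-31.2,"az":4.8},{"hand":40,"dx":-90,"dy":391,"dz":88,"ax":-1.4,"ay":-31.2,"az":4.8},{"hand":40,"dx":-90,"dy":391,"dz":88,"ax":-1.4,"ay":-31.2,"az":4.8}]'
python3 - <<'E'
from h import *
a=snap('top','t6.png')['img'];b=snap('side','s6.png')['img']
cv2.imwrite('pics/c6.png',np.hstack([cv2.resize(a[110:240,340:490],None,fx=2.5,fy=2.5),cv2.resize(b[60:220,230:430],None,fx=2.03,fy=2.03)[:325]])[:,:,::-1])
M=R.from_rotvec(bot.sense()['eef_rot']).as_matrix();print(M.round(3).tolist())
E
```

```text
time: 12.55
ee_pos: [0.5807, -0.2145, 0.1554]
eef_rot: [-3.14, 0.04, 0.015]
force: [-1.1, -0.3, -3.1]
grip_width: 0.53
grasp_force: 30.0
[[1.0, -0.025, -0.003], [-0.025, -1.0, -0.002], [-0.003, 0.002, -1.0]]
```

View pics/c6.png

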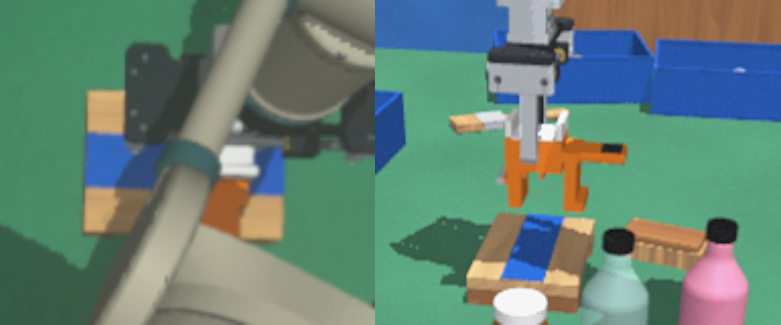

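The cradle hangs level above the stand in the side crop, with its feet at (517,207) and (577,208) and its tail towards the robot. Lowering slowly.

```bash
python3 -m pendant '[{"hand":40,"dx":2,"dy":0,"dz":15,"ax":0,"ay":0,"az":0},{"hand":40,"dx":2,"dy":0,"dz":30,"ax":0,"ay":0,"az":0},{"hand":40,"dx":2,"dy":0,"dz":42,"ax":0,"ay":0,"az":0},{"hand":40,"dx":2,"dy":0,"dz":49,"ax":0,"ay":0,"az":0},{"hand":40,"dx":2,"dy":0,"dz":52,"ax":0,"ay":0,"az":0},{"hand":40,"dx":2,"dy":0,"dz":54,"ax":0,"ay":0,"az":0},{"hand":40,"dx":2,"dy":0,"dz":54,"ax":0,"ay":0,"az":0}]'; python3 - <<'E'
from h import *
print(bot.sense()['force'])
E
```

```text
time: 13.35
ee_pos: [0.5846, -0.2157, 0.1049]
eef_rot: [3.14, -0.04, -0.005]
force: [-0.2, 0.3, -2.5]
grip_width: 0.528
grasp_force: 30.0
[-0.19498549  0.28168035 -2.51968004]
```

```bash
python3 -m pendant '[{"hand":40,"dx":0,"dy":0,"dz":2,"ax":0,"ay":0,"az":0},{"hand":40,"dx":0,"dy":0,"dz":3,"ax":0,"ay":0,"az":0},{"hand":40,"dx":0,"dy":0,"dz":3,"ax":0,"ay":0,"az":0}]'; python3 -m pendant '[{"hand":40,"dx":0,"dy":0,"dz":1,"ax":0,"ay":0,"az":0},{"hand":40,"dx":0,"dy":0,"dz":2,"ax":0,"ay":0,"az":0},{"hand":40,"dx":0,"dy":0,"dz":2,"ax":0,"ay":0,"az":0}]'
```

```text
time: 13.65
ee_pos: [0.5842, -0.2155, 0.1016]
eef_rot: [3.14, -0.04, -0.006]
force: [-0.0, -0.2, -2.6]
grip_width: 0.529
grasp_force: 30.0
time: 13.95
ee_pos: [0.5842, -0.2155, 0.0994]
eef_rot: [3.14, -0.04, -0.006]
force: [0.4, 0.3, -2.4]
grip_width: 0.529
grasp_force: 30.0
```

```bash
python3 -m pendant '[{"hand":40,"dx":0,"dy":0,"dz":1,"ax":0,"ay":0,"az":0},{"hand":40,"dx":0,"dy":0,"dz":1.5,"ax":0,"ay":0,"az":0},{"hand":40,"dx":0,"dy":0,"dz":1.5,"ax":0,"ay":0,"az":0}]'; python3 -m pendant '[{"hand":40,"dx":0,"dy":0,"dz":1,"ax":0,"ay":0,"az":0},{"hand":40,"dx":0,"dy":0,"dz":1.5,"ax":0,"ay":0,"az":0},{"hand":40,"dx":0,"dy":0,"dz":1.5,"ax":0,"ay":0,"az":0}]'
```

```text
time: 14.25
ee_pos: [0.5842, -0.2155, 0.098]
eef_rot: [3.14, -0.04, -0.006]
force: [-0.2, -1.2, -2.4]
grip_width: 0.53
grasp_force: 30.0
time: 14.55
ee_pos: [0.5844, -0.2156, 0.0974]
eef_rot: [3.14, -0.04, -0.005]
force: [-2.3, 1.2, 2.8]
grip_width: 0.529
grasp_force: 30.0
```

Contact felt. I'll press slightly more, release, and rise straight up.

```bash
python3 -m pendant '[{"hand":40,"dx":0,"dy":0,"dz":0.8,"ax":0,"ay":0,"az":0},{"hand":40,"dx":0,"dy":0,"dz":0.8,"ax":0,"ay":0,"az":0},{"hand":60,"dx":0,"dy":0,"dz":0.5,"ax":0,"ay":0,"az":0},{"hand":90,"dx":0,"dy":0,"dz":0,"ax":0,"ay":0,"az":0},{"hand":90,"dx":0,"dy":0,"dz":0,"ax":0,"ay":0,"az":0},{"hand":90,"dx":0,"dy":0,"dz":0,"ax":0,"ay":0,"az":0},{"hand":90,"dx":0,"dy":0,"dz":0,"ax":0,"ay":0,"az":0},{"hand":90,"dx":0,"dy":0,"dz":-15,"ax":0,"ay":0,"az":0},{"hand":90,"dx":0,"dy":0,"dz":-50,"ax":0,"ay":0,"az":0},{"hand":90,"dx":0,"dy":0,"dz":-95,"ax":0,"ay":0,"az":0},{"hand":90,"dx":0,"dy":0,"dz":-140,"ax":0,"ay":0,"az":0},{"hand":90,"dx":-40,"dy":20,"dz":-150,"ax":0,"ay":0,"az":0},{"hand":90,"dx":-90,"dy":40,"dz":-150,"ax":0,"ay":0,"az":0},{"hand":90,"dx":-140,"dy":80,"dz":-150,"ax":0,"ay":0,"az":0},{"hand":90,"dx":-180,"dy":110,"dz":-150,"ax":0,"ay":0,"az":0},{"hand":90,"dx":-220,"dy":150,"dz":-150,"ax":0,"ay":0,"az":0},{"hand":90,"dx":-240,"dy":190,"dz":-150,"ax":0,"ay":0,"az":0},{"hand":90,"dx":-260,"dy":210,"dz":-150,"ax":0,"ay":0,"az":0},{"hand":90,"dx":-260,"dy":210,"dz":-150,"ax":0,"ay":0,"az":0}]'
python3 - <<'E'
from h import *
a=snap('top','t7.png');b=snap('side','s7.png')['img']
print(proj(a,[[.58,-.215,.145],[.475,-.212,.112]]))
cv2.imwrite('pics/c7.png',np.hstack([cv2.resize(a['img'][110:240,340:490],None,fx=2.5,fy=2.5),cv2.resize(b[60:390,180:420],None,fx=325/330,fy=325/330)])[:,:,::-1])
E
```

```text
time: 16.45
ee_pos: [0.3159, -0.4229, 0.2476]
eef_rot: [3.138, -0.05, -0.009]
force: [0.3, 1.2, -0.9]
grip_width: 0.955
grasp_force: 0.0
[[424.10812405 166.9511317 ]
 [419.71435556 220.01013248]]
```

View pics/c7.png

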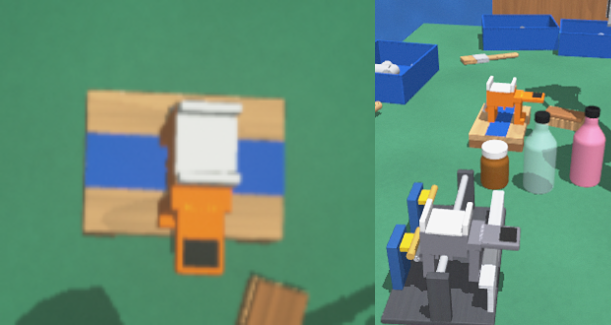

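The cradle stands level on the stand: its saddle is at top-view pixel (423,167), against an expected (424,167), and its tail end is at (420,220), exactly as predicted. The grey cradle is clipped level, and the bottle and jar are upright. Handing in.

```bash
python3 -c "
from station import bot
print(bot.close_job())"
```

```text
the job is handed in; nothing more can be done
None
```

I handed the job in at about 16.5 s of robot time, with no verdict returned: the final pictures show the sanding block flat on the bench, the orange cradle level in the middle of the stand with its groove along the stripe, the grey cradle still clipped, and the bottle and jar upright.

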